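# Shut the caddy's bins and turn the tall one to the front

## Robot

A 6-joint arm with a two-finger parallel gripper is mounted at the origin on the work surface. World frame = base frame: x ahead of the robot, y to its left, z up, the work surface at z = 0. Lengths are in m, angles in rad, forces in N, time in s.
With the tool pointing down it reaches from about 0.25 to 0.85 m from the base axis. Payload 12.5 kg.
Tool frame: the origin (TCP) lies on the centre line of the jaws, within the pads' length; the fingertips stand 11 mm ahead of it and the grasp point (between the pads) lies 8 mm behind it; z points along the fingers, y is the line along which they close (so a half turn about z gives the same grasp; the last joint's range is limited). The gripper opens to 93 mm and grips with 3 to 60 N. Pads are 15 mm wide; open, the fingers measure 128 mm over their backs; the gripper's body (75 mm by 188 mm) begins 65 mm behind the grasp point.
Start: joints at [-1.253, 0.351, 1.652, -0, 1.139, -0.085], TCP at [0.216, -0.506, 0.23] pointing down, gripper open.
Joint ranges: [-2.75, 2.75], [-0.79, 2.1], [0.01, 2.65], [-1.57, 4.71], [0.07, 3.14], [-2.87, 2.87]. Speed limits (rad/s): [2.22, 2.22, 2.79, 3.14, 3.14, 3.14].

## Interface

Orientations are given as a unit quaternion [x, y, z, w].
In Python, from rig import status, viewer, bot gives the robot as it stands.
- The arm moves only by the shell command python3 -m inch 'ROWS' [OPENING] [FORCE]. ROWS is JSON, a list of rows, each a list of 4 numbers: the shift along the world's x, y, z in m, then the turn about the world's z in degrees. In form: [[x, y, z, roll], ...]. A call has 1 to 8 rows; each row shifts and turns the commanded pose from where the row before left it; what a row does not reach is not made up. A row lasts 1/12 s, in which the tool goes at most 41.7 mm and 7.16 degrees, less where a joint would pass 70% of its speed; a pose out of reach is approached as far as the arm can. A call with a gripper value outside its range is refused whole. OPENING is the opening, from 0 (shut) to 1 (fully open), set as the call begins (- or left out, the last holds). The fingers move at their own pace and stop on an object; FORCE is the grip in N (left out, the last holds). Time passes only in rows, so rows that do not move let the fingers close. It gives the time, the measured TCP pose, the force, the opening and the grip force at its end, in the units of the state.
- status.read_state(): the state, without advancing time (a new reading comes with each control period).
- viewer.read_camera(name): name is "side" or "top"; returns the picture (400x640x3 uint8, red, green, blue); there is no depth.
- viewer.camera_params(name): a dict with "fx", "fy", "cx", "cy" (pixels), "D" ([k1, k2, p1, p2, k3] as OpenCV has them; the pictures are not rectified), "world_to_cam" (4x4, takes a point from world to camera coordinates). Camera axes: x right, y down, z forward; pixel columns grow to the right and rows downward; lengths in m; the calibration is good to about 2 mm. A picture is of the moment at which its call begins. camera_params takes no time and is no camera call.
- bot.job_done(): hands the job in; it is judged then, once.
The state is a dict: "time": time; "joints": joint angles; "dq": joint speeds; "joint_efforts": joint torques, N m; "tcp_pos": TCP position; "eef_rot": TCP orientation; "contact_force": force on the tool from outside, world axes, zero at the start; "wrist_torque": the same for the moment, N m; "grip_width": finger opening in m; "grip_force": force on a finger pad.
Only numpy, scipy, OpenCV 4.12 (cv2) and the standard library are available. Lean on these libraries where they do the work, as an engineer would, in place of code of your own. Each camera call takes 0.05 s, during which the arm holds its last target. There are 200 camera calls.

## Task

First press the open hinged covers of both bins on the rotary hardware caddy down until each snaps shut and stays shut by itself, then let go. Then turn the caddy until its taller bin faces straight to the pointer on the caddy's foot, and finish while still holding the turntable still with the gripper (do not let go at the end). Leave the other tools where they are.

Things in the scene. Friction and masses are not known exactly. Their poses are not given: they have to be found in the camera images.
- caddy_base: fixed round dark foot of the rotary hardware caddy, diameter 230, 18 high, with a steel pointer (a 30 wide, 12 high tongue ending in a wedge tip) that sticks out along its -x axis, beyond the turntable's rim. Origin: on the table, on the turning axis; z up. The pointer's side is the caddy's front
- pointer (a point): the tip of the pointer, 191 out from the turning axis, 12 above the table
- turntable: wooden disc, diameter 264, 15 thick, top 35 above the table; turns about the vertical either way without a stop and stays where left (friction 0.06 N m). Origin: on the axis, 20 above the table; z up. Rigidly carries the tall bin at its -x, the low bin at +x, equal round canisters at +y and -y. The tall bin faces the pointer when this body's yaw equals caddy_base's
- tall_front (a point): top middle of the outward face of the TALL bin (sheet steel, open-topped, 60 x 60, 80 high, so its rim is 115 above the table), 116 out from the axis
- low_front (a point): top middle of the outward face of the LOW bin (60 x 60, 50 high, rim 85 above the table), 116 out from the axis, on the other side from the tall bin
- knob_a (a point): top centre of the round black grip knob (diameter 26, 36 tall, top 131 above the table, rigid) on the canister (diameter 58, top 95 above the table) at the turntable's +y, 88 out from the axis; can be pinched from above
- knob_b (a point): the same on the canister at the turntable's -y
- cover_tall (a joint): opening angle of the tall bin's steel cover: 0 = level and shut, 0.6 to 0.95 at the start, stop at 1.1; grows as its outer edge rises. Hinge line tangential, on the bin's inner side, 56 out from the turning axis, 116 above the table, so it swings in a radial plane. A light spring lifts it; near shut its nose must be pushed past a sprung catch (see the edge point), then it stays below 0.03
- cover_tall_edge (a point): middle of the outer top edge of the tall bin's cover (plate 65 long outward from the hinge, 64 wide, 6 thick, underside at hinge height; this point 65 out from the hinge and 6 above the underside). The catch, on the bin's outward face, meets at about 0.17 and takes about 4 to 5 N, 50 out from the hinge; short of it the cover springs back up
- cover_low (a joint): opening angle of the low bin's steel cover: 0 = level and shut, 0.6 to 0.95 at the start, stop at 1.1; grows as its outer edge rises. Hinge line tangential, on the bin's inner side, 56 out from the turning axis, 86 above the table, so it swings in a radial plane. A light spring lifts it; near shut its nose must be pushed past a sprung catch (see the edge point), then it stays below 0.03
- cover_low_edge (a point): middle of the outer top edge of the low bin's cover (plate 65 long outward from the hinge, 64 wide, 6 thick, underside at hinge height; this point 65 out from the hinge and 6 above the underside). The catch, on the bin's outward face, meets at about 0.17 and takes about 4 to 5 N, 50 out from the hinge; short of it the cover springs back up
- centre_socket: bystander, not to be moved: loose short steel socket, diameter 38, 42 tall, standing on the middle of the turntable (its origin: centre of underside); it rides along
- deep_socket: bystander, not to be moved: loose deep steel socket, diameter 32, 60 tall, standing on the table near the caddy; origin: centre of underside
- wrench: bystander, not to be moved: loose steel wrench about 180 long lying on the table; origin: centre of underside
- hammer: bystander, not to be moved: loose hammer about 260 long, lying; origin: centre of underside
- screwdriver: bystander, not to be moved: loose screwdriver about 200 long, lying; origin: centre of underside
- hole_saw: bystander, not to be moved: loose white cup-shaped hole saw, diameter 96, 50 tall, standing near the caddy; origin: centre of underside
- tool_case: bystander, not to be moved: loose flat red steel case 190 x 110 x 45; origin: centre of underside

How it is judged:
On the way, in this order (a step that is already met when the one before it is completed fails the run):
1. both covers are snapped shut (each below 0.06 rad) with the fingers off the caddy (value of joint each of cover_tall, cover_low below 0.06 rad and contact force between the fingers and turntable below 0.1 N), for 0.2 s.
2. the tall bin faces the pointer (its front within 14 mm sideways of the pointer line) and the fingers hold the turntable (y of tall_front in the frame of caddy_base between -0.014 and 0.014 m and x of tall_front in the frame of caddy_base below -0.09 m and contact force between the fingers and turntable above 1 N), for 0.2 s.
At the end, for the whole second after the job is handed in: Both covers shut (below 0.06 rad), the middle of the tall bin's front within 14 mm sideways of the pointer's line and on the pointer's side, the turntable still (below 0.05 rad/s) and held by the fingers with more than 1 N of contact, through the last second (all of step 2 and value of joint each of cover_tall, cover_low below 0.06 rad and angular speed of turntable below 0.05 rad/s); the arm keeps its last pose, push and grip.
It fails at once if one of the loose tools is moved by more than 30 mm (distance of any of centre_socket, deep_socket, wrench, hammer, screwdriver, hole_saw, tool_case from where it was at the start of the episode above 0.03 m).
It also fails if it takes over 59 s, if anything falls off the work surface, if the arm or the gripper's body presses on something with over 40 N, if the wrist force passes 120 N, or if a joint passes its speed limit or range.

## Working session

There is one attempt and no reset: what is moved stays moved. The work goes in short steps, Python scripts to look and compute and a shell command to move; the robot and the scene stay as the last step left them, time stands still between calls to the robot, and variables do not carry over. Pictures are saved under pics/ and viewed, at most 10 in all, crops included, and the job is handed in when it is done.

```bash
mkdir -p pics; python3 - <<'E'
from rig import status, viewer
import cv2
for n in("top","side"):
    cv2.imwrite(f"pics/{n}0.png",viewer.read_camera(n)[:,:,::-1]); p=viewer.camera_params(n); print({k:(v.round(3).tolist() if hasattr(v,'round') and not isinstance(v,float) else v) for k,v in p.items()})
print(status.read_state())
E
```

```text
{'fx': 387.27414870821417, 'fy': 387.27414870821417, 'cx': 321.63918960064285, 'cy': 195.08589048937873, 'D': [-0.077, 0.0, 0.0, 0.0, 0.0], 'world_to_cam': [[-0.007, -0.999, -0.032, -0.012], [-0.988, 0.011, -0.154, 0.559], [0.154, 0.031, -0.988, 1.161], [0.0, 0.0, 0.0, 1.0]]}
{'fx': 386.1792712802531, 'fy': 386.1792712802531, 'cx': 316.4737900594334, 'cy': 202.35633867997424, 'D': [-0.014, 0.0, 0.0, 0.0, 0.0], 'world_to_cam': [[-0.963, -0.269, 0.015, 0.53], [-0.188, 0.63, -0.754, 0.203], [0.194, -0.729, -0.657, 1.162], [0.0, 0.0, 0.0, 1.0]]}
{'time': 0.1, 'joints': array([-1.25259850e+00,  3.51194949e-01,  1.65235133e+00, -3.23289461e-05,
        1.13906595e+00, -8.46322226e-02]), 'dq': array([ 7.27617087e-04, -3.64768983e-03, -1.91114860e-03,  7.98237160e-05,
       -9.34530305e-04, -8.86936755e-04]), 'joint_efforts': array([ 5.02606636e-04, -4.98026848e+01, -2.85703933e+01,  6.99910149e-02,
        2.39014108e-02, -3.93855112e-05]), 'tcp_pos': array([ 0.21552255, -0.50570113,  0.22915168]), 'eef_rot': array([ 9.79782993e-01,  2.00062557e-01, -7.39772097e-05, -5.04606507e-04]), 'contact_force': array([-0.24198643, -0.29613656,  0.29673929]), 'wrist_torque': array([-0.01208291,  0.02041108,  0.00229146]), 'grip_force': 0.0, 'grip_width': 0.09301106368955042}
```

View pics/top0.png

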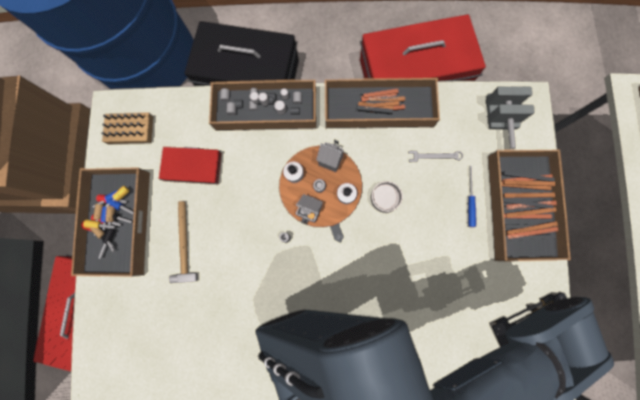

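View pics/side0.png

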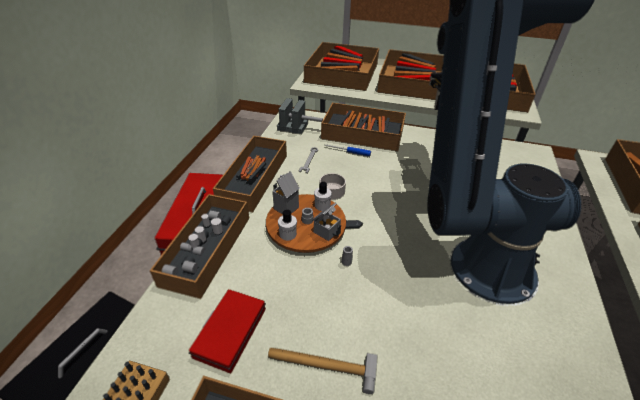

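The top view shows the turntable around (320,186), with knobs near (293,170) and (347,192), bins near (330,153) and (309,207), and the pointer tip near (341,240). I'll enlarge the caddy in both views and compute positions.

```bash
cat > h.py <<'E'
import numpy as np, cv2
from rig import status, viewer
def K(p): return np.array([[p['fx'],0,p['cx']],[0,p['fy'],p['cy']],[0,0,1]]),np.array(p['D'])
def ray(n,u,v):
    p=viewer.camera_params(n);k,D=K(p);W=np.array(p['world_to_cam'])
    x,y=cv2.undistortPoints(np.array([[[u,v]]],float),k,D)[0,0]
    R,t=W[:3,:3],W[:3,3]
    return -R.T@t, R.T@np.array([x,y,1])
def onz(n,u,v,z):
    o,d=ray(n,u,v); return o+d*(z-o[2])/d[2]
def tri(a,b):
    (o1,d1),(o2,d2)=ray('top',*a),ray('side',*b)
    s=np.linalg.lstsq(np.c_[d1,-d2],o2-o1,rcond=None)[0]
    return (o1+d1*s[0]+o2+d2*s[1])/2
def proj(n,P):
    p=viewer.camera_params(n);k,D=K(p);W=np.array(p['world_to_cam'])
    return cv2.projectPoints(np.atleast_2d(P).astype(float),cv2.Rodrigues(W[:3,:3])[0],W[:3,3],k,D)[0][:,0]
def discmask(im):
    hsv=cv2.cvtColor(im,cv2.COLOR_RGB2HSV)
    return cv2.inRange(hsv,(5,110,60),(16,255,255))
E
python3 - <<'E'
from h import *
im=cv2.imread('pics/top0.png')
cc=cv2.resize(im[130:250,255:415],None,fx=5,fy=5,interpolation=cv2.INTER_CUBIC)[:600,:800]
cv2.imwrite('pics/tc.png',cc)
s=cv2.imread('pics/side0.png');cv2.imwrite('pics/sc.png',cv2.resize(s[165:270,255:375],None,fx=5,fy=5,interpolation=cv2.INTER_CUBIC))
m=discmask(im[:,:,::-1].copy()); m[:130]=0;m[250:]=0;m[:,:265]=0;m[:,370:]=0
c=max(cv2.findContours(m,0,2)[0],key=cv2.contourArea);h=cv2.convexHull(c)
P=np.array([onz('top',*q[0],.035)[:2] for q in h.astype(float)])
A=np.c_[2*P,np.ones(len(P))];x=np.linalg.lstsq(A,(P**2).sum(1),rcond=None)[0]
print('centre',x[:2],'r',np.sqrt(x[2]+x[:2]@x[:2]))
b=(im.max(2)<50).astype(np.uint8);b[:140]=0;b[230:]=0;b[:,:270]=0;b[:,365:]=0
n,l,st,ce=cv2.connectedComponentsWithStats(b)
for i in range(1,n):
    if st[i,4]>15: print(st[i],ce[i],onz('top',*ce[i],.131))
print('tip',onz('top',341,241,.012))
E
```

```text
centre [ 0.59053078 -0.01295551] r 0.12751382121640983
tip [ 0.41712176 -0.07624425  0.012     ]
```

View pics/tc.png

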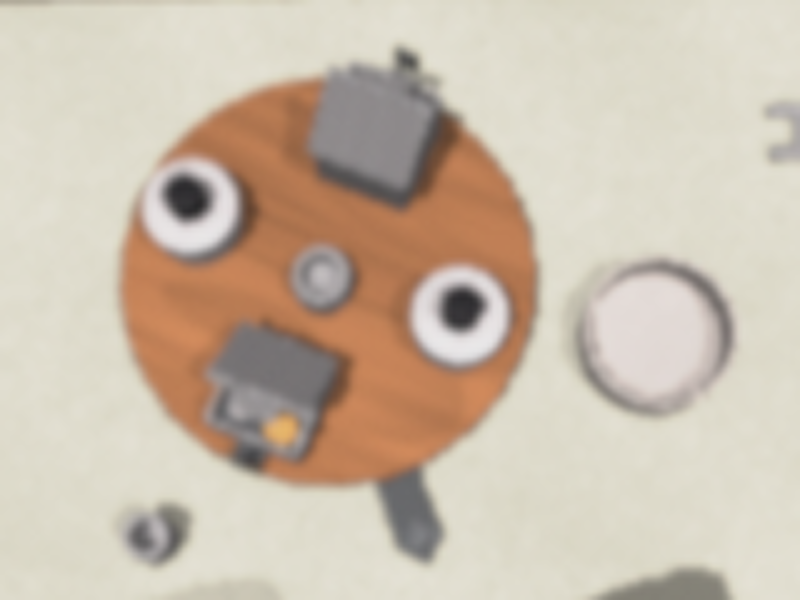

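View pics/sc.png

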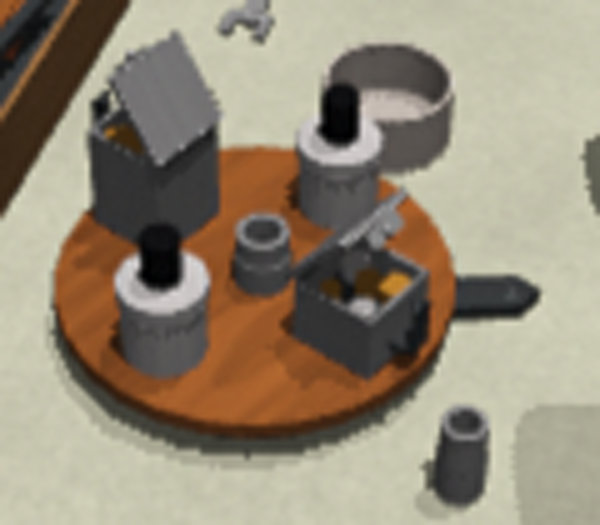

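```bash
python3 - <<'E'
from h import *
a=onz('top',255+187/5,130+198/5,.131);b=onz('top',255+462/5,130+308/5,.131)
a2=tri((292.4,169.6),(255+160/5,165+228/5));b2=tri((347.4,191.6),(255+340/5,165+88/5))
print(a,b,a2,b2,'mid',(a+b)/2,np.linalg.norm(a-b))
print('socket',onz('top',255+322/5,130+275/5,.077))
c=(a+b)[:2]/2
for t in (onz('top',255+430/5,130+560/5,.012),onz('side',255+540/5,165+295/5,.012)):
  print('tip',t,np.linalg.norm(t[:2]-c),np.degrees(np.arctan2(*(t[:2]-c)[::-1])))
d=(b-a)[:2];print('line dir a->b deg',np.degrees(np.arctan2(d[1],d[0])))
print('deep',onz('top',255+150/5,130+540/5,.05),'holesaw',onz('top',255+658/5,130+335/5,.05))
# cover edge tall: side-pic tip edge corners ; low
print('tall edge',tri((255+390/5,130+95/5),(255+145/5,165+53/5)))
E
```

```text
[0.62104573 0.06466194 0.131     ] [ 0.55407537 -0.09447855  0.131     ] [0.6226857  0.06467011 0.13460217] [ 0.55493293 -0.09409533  0.13642537] mid [ 0.58756055 -0.0149083   0.131     ] 0.1726578205485604
socket [ 0.58424651 -0.01195917  0.077     ]
tip [ 0.41400422 -0.07620279  0.012     ] 0.18406197669283336 -160.54842565542165
tip [ 0.40936749 -0.07119101  0.012     ] 0.18687030226962803 -162.47115264165177
line dir a->b deg -112.82259500451522
deep [0.42611155 0.09506374 0.05      ] holesaw [ 0.54914283 -0.21777471  0.05      ]
tall edge [ 0.67283896 -0.05420335  0.16776961]
```

The view shows the tall bin on the far side, at about -23° from the caddy centre (0.589,-0.014). The low bin is opposite at 157°, and the pointer is at about -161°. Both covers are open. I'm moving above the tall cover with the fingers shut.

```bash
python3 -m inch '[[0.02,0.02,0,-5.7],[0.026,0.026,0,-5.7],[0.028,0.028,0,-5.7],[0.028,0.028,0,-5.7],[0.028,0.028,0,-5.7],[0.028,0.028,0,-5.7],[0.028,0.028,0,-5.8],[0.028,0.028,0,-5.8]]' 0 20
python3 -m inch '[[0.028,0.028,0,0],[0.028,0.028,0,0],[0.028,0.028,0,0],[0.028,0.028,0,0],[0.028,0.028,0,0],[0.028,0.028,0,0],[0.028,0.028,0,0],[0.0425,0.049,0,0]]'
python3 -m inch '[[0,0,0,0],[0,0,0,0],[0,0,0,0]]'
python3 - <<'E'
from h import *
for n in("top","side"):
    im=viewer.read_camera(n)[:,:,::-1]; u,v=proj(n,[.589,-.014,.08])[0].astype(int)
    cv2.imwrite(f"pics/{n}1.png",cv2.resize(im[v-60:v+60,u-80:u+80],None,fx=4,fy=4,interpolation=cv2.INTER_CUBIC))
a=cv2.imread('pics/top1.png');b=cv2.imread('pics/side1.png');cv2.imwrite('pics/both1.png',cv2.resize(np.vstack([a,b]),(384,576)))
cv2.imwrite('pics/side1.png',b)
s=status.read_state();print(s['tcp_pos'],s['eef_rot'],s['joints'].round(2),s['contact_force'])
E
```

```text
time: 0.77
tcp_pos: [0.4306, -0.2902, 0.2295]
eef_rot: [0.98, -0.199, -0.0, -0.0]
contact_force: [-0.5, -1.0, -1.0]
grip_width: 0.0443
grip_force: 0.0
time: 1.43
tcp_pos: [0.6539, -0.0631, 0.2292]
eef_rot: [0.98, -0.197, -0.0, 0.0]
contact_force: [0.9, -1.4, 0.8]
grip_width: 0.0001
grip_force: 0.0
time: 1.68
tcp_pos: [0.6524, -0.0647, 0.2291]
eef_rot: [0.98, -0.197, -0.001, 0.0]
contact_force: [1.0, -0.3, 0.5]
grip_width: 0.0003
grip_force: 0.0
[ 0.65226267 -0.0655071   0.22963285] [ 9.80290761e-01 -1.97560054e-01 -2.00567984e-04  9.26067377e-05] [-0.17  0.54  1.35 -0.    1.24  1.8 ] [ 0.34757141  0.58118633 -0.40229056]
```

View pics/side1.png

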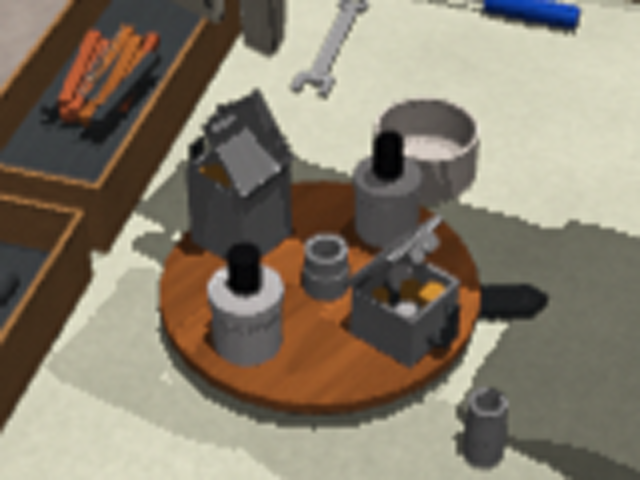

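The side view shows the caddy undisturbed, with the fingers above the tall bin (tips near (260,30) in the crop). I'll correct the position and descend.

```bash
python3 -m inch '[[0.0155,0.018,0,0],[0,0,-0.02,0],[0,0,-0.02,0],[0,0,-0.008,0],[0,0,-0.008,0],[0,0,-0.008,0],[0,0,0,0],[0,0,0,0]]'
python3 -m inch '[[0,0,-0.007,0],[0,0,-0.007,0],[0,0,-0.007,0],[0,0,-0.004,0],[0,0,0,0],[0,0,0,0]]'
```

```text
time: 2.45
tcp_pos: [0.6677, -0.0471, 0.1655]
eef_rot: [0.98, -0.197, -0.001, 0.0]
contact_force: [-0.3, -0.1, 0.2]
grip_width: 0.0002
grip_force: 0.0
time: 2.95
tcp_pos: [0.6682, -0.0464, 0.1403]
eef_rot: [0.98, -0.197, -0.0, 0.0]
contact_force: [0.4, 0.0, 0.8]
grip_width: 0.0007
grip_force: 0.2
```

```bash
python3 -m inch '[[0.005,-0.002,0,0],[0.005,-0.002,0,0],[0,0,-0.003,0],[0,0,-0.003,0],[0,0,-0.002,0],[0,0,0,0],[0,0,0,0]]'
python3 -m inch '[[0,0,-0.001,0],[0,0,-0.001,0],[0,0,0,0],[0,0,0,0]]'
```

```text
time: 3.53
tcp_pos: [0.6793, -0.0508, 0.1333]
eef_rot: [0.98, -0.197, 0.001, 0.0]
contact_force: [3.3, -1.6, 4.6]
grip_width: 0.0005
grip_force: 2.0
time: 3.87
tcp_pos: [0.6795, -0.0506, 0.1329]
eef_rot: [0.98, -0.197, 0.002, -0.0]
contact_force: [-1.9, -0.4, 15.9]
grip_width: 0.0004
grip_force: 7.9
```

```bash
python3 -m inch '[[0,0,0.02,0],[0,0,0.025,0],[0,0,0.015,0],[-0.03,0.012,0,0],[-0.035,0.0145,0,0],[-0.035,0.0145,0,0],[-0.035,0.0145,0,0],[-0.034,0.0145,0,0]]'
python3 -m inch '[[0,0,0,0],[0,0,0,0],[0,0,0,0]]'
python3 - <<'E'
from h import *
a=viewer.read_camera("top")[:,:,::-1];b=viewer.read_camera("side")[:,:,::-1]
cv2.imwrite('pics/b2.png',np.hstack([cv2.resize(i,None,fx=3,fy=3,interpolation=cv2.INTER_CUBIC) for i in (a[120:260,260:385],b[150:290,245:375])]))
s=status.read_state();print(s['tcp_pos'])
E
```

```text
time: 4.53
tcp_pos: [0.5071, 0.0201, 0.1901]
eef_rot: [0.98, -0.197, -0.001, 0.0]
contact_force: [0.1, 0.4, 1.0]
grip_width: 0.0002
grip_force: 0.0
time: 4.78
tcp_pos: [0.51, 0.0194, 0.1909]
eef_rot: [0.98, -0.197, 0.0, -0.0]
contact_force: [-0.2, -1.1, -0.2]
grip_width: 0.0002
grip_force: 0.0
[0.51039141 0.01914259 0.19058084]
```

View pics/b2.png

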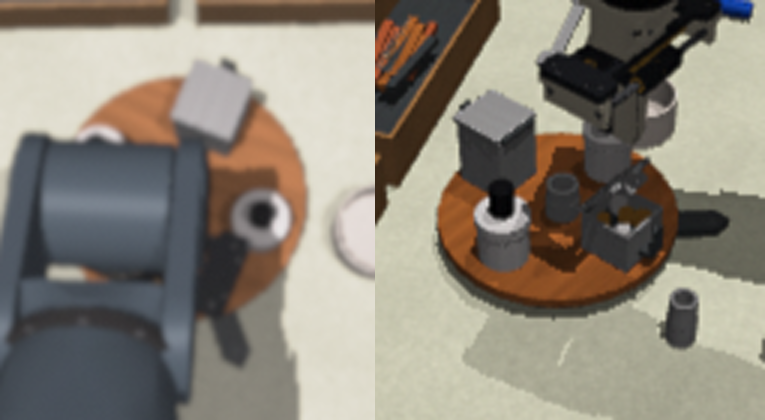

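The tall cover is shut and level at (497,115). The fingers at (625,135) are above the low cover's edge at (640,168). I'm pressing the low cover down now.

```bash
python3 -m inch '[[0,0,-0.02,0],[0,0,-0.01,0],[0,0,-0.01,0],[0,0,-0.01,0],[0,0,-0.01,0],[0,0,-0.01,0],[0,0,-0.01,0],[0,0,0,0]]'
python3 -m inch '[[-0.005,0.002,0,0],[-0.005,0.002,0,0],[0,0,-0.003,0],[0,0,-0.003,0],[0,0,-0.002,0],[0,0,0,0],[0,0,0,0]]'
python3 -m inch '[[0,0,-0.001,0],[0,0,-0.001,0],[0,0,0,0],[0,0,0,0]]'
```

```text
time: 5.55
tcp_pos: [0.5087, 0.0194, 0.1086]
eef_rot: [0.98, -0.197, -0.001, 0.0]
contact_force: [0.6, -0.1, -0.3]
grip_width: 0.0003
grip_force: 0.0
time: 6.13
tcp_pos: [0.4995, 0.0236, 0.103]
eef_rot: [0.98, -0.197, 0.0, -0.0]
contact_force: [-3.2, 0.7, 7.6]
grip_width: 0.0002
grip_force: 3.8
time: 6.47
tcp_pos: [0.4996, 0.0239, 0.1023]
eef_rot: [0.98, -0.197, 0.0, -0.0]
contact_force: [-8.9, 2.6, 26.5]
grip_width: 0.0008
grip_force: 13.0
```

```bash
python3 -m inch '[[0,0,0.02,0],[0,0,0.03,0],[0,0,0.038,0],[0.02,0.007,0,6.8],[0.025,0.0085,0,7],[0.025,0.0085,0,7],[0.025,0.0085,0,7],[0.027,0.0085,0,7]]' 0.7
python3 -m inch '[[0,0,0,7],[0,0,0,7],[0,0,0,7],[0,0,0,7],[0,0,0,7],[0,0,0,7],[0,0,0,7],[0,0,0,7]]'
python3 -m inch '[[0,0,0,6],[0,0,0,6],[0,0,0,0],[0,0,0,0]]'
python3 - <<'E'
from h import *
a=viewer.read_camera("top")[:,:,::-1];b=viewer.read_camera("side")[:,:,::-1]
cv2.imwrite('pics/b3.png',np.hstack([cv2.resize(i,None,fx=3,fy=3,interpolation=cv2.INTER_CUBIC) for i in (a[120:260,260:385],b[150:290,245:375])]))
s=status.read_state();print(s['tcp_pos'],s['joints'].round(2),s['time'])
E
```

```text
time: 7.13
tcp_pos: [0.6225, 0.0649, 0.1886]
eef_rot: [0.994, 0.108, 0.0, 0.0]
contact_force: [-0.2, -0.2, 0.4]
grip_width: 0.0491
grip_force: 0.0
time: 7.8
tcp_pos: [0.6215, 0.0645, 0.1884]
eef_rot: [0.827, 0.562, -0.0, 0.0]
contact_force: [-0.3, -0.1, -0.6]
grip_width: 0.065
grip_force: 0.0
time: 8.13
tcp_pos: [0.6215, 0.0645, 0.1885]
eef_rot: [0.767, 0.642, -0.0, -0.0]
contact_force: [0.6, 0.4, -0.3]
grip_width: 0.0654
grip_force: 0.0
[0.62144045 0.06450696 0.18852516] [0.03 0.53 1.49 0.   1.13 0.21] 8.2333
```

View pics/b3.png

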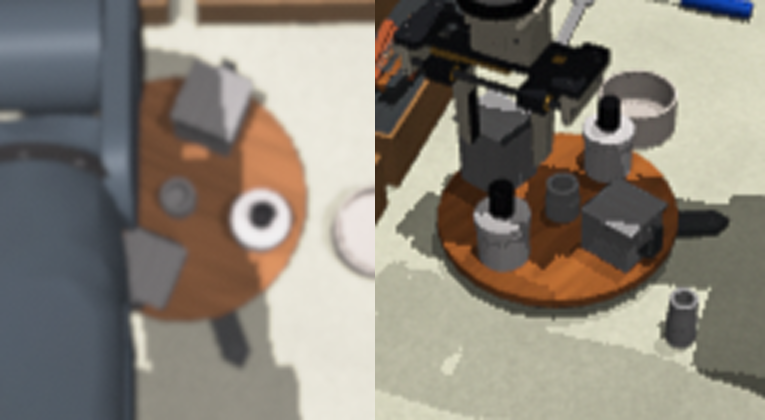

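Both covers are shut: the low one is level at (625,215), the tall one at (497,125). The free knob hasn't moved, so the turntable hasn't either. I'm descending onto the left knob to pinch it.

```bash
python3 -m inch '[[0,0,-0.02,0],[0,0,-0.02,0],[0,0,-0.015,0],[0,0,-0.012,0],[0,0,-0.011,0],[0,0,0,0],[0,0,0,0]]'
python3 -m inch '[[0,0,0,0],[0,0,0,0],[0,0,0,0],[0,0,0,0],[0,0,0,0],[0,0,0,0]]' 0 15; python3 -c "
from rig import status
s=status.read_state();print(s['wrist_torque'],s['joints'].round(3))"
```

```text
time: 8.82
tcp_pos: [0.6214, 0.0645, 0.1106]
eef_rot: [0.766, 0.643, -0.0, -0.0]
contact_force: [0.3, 0.4, 0.8]
grip_width: 0.0653
grip_force: 0.0
time: 9.32
tcp_pos: [0.6219, 0.0646, 0.111]
eef_rot: [0.766, 0.643, 0.001, 0.0]
contact_force: [1.4, 1.7, 0.1]
grip_width: 0.0297
grip_force: 0.8
[ 0.13374431 -0.33832005 -0.00869311] [0.029 0.619 1.544 0.    0.977 0.202]
```

```bash
python3 -m inch '[[0,0,0,0],[0,0,0,0],[0,0,0,0],[0,0,0,0]]'; python3 - <<'E'
import numpy as np
# arc steps: from 67.2 deg by -6.3 deg x22
c=np.array([.589,-.014]);
p=np.array([.622,.0646]); r=p-c; print(np.hypot(*r),np.degrees(np.arctan2(r[1],r[0])))
prev=p; a0=np.arctan2(r[1],r[0]); R=.088
q0=c+R*np.array([np.cos(a0),np.sin(a0)])
for i in range(1,29):
    a=a0-np.radians(5)*i; q=c+R*np.array([np.cos(a),np.sin(a)]); print(i,((q-q0)*1000).round(1)); q0=q
E
```

```text
time: 9.65
tcp_pos: [0.6216, 0.0646, 0.1109]
eef_rot: [0.766, 0.643, 0.0, 0.0]
contact_force: [1.0, 1.6, 4.2]
grip_width: 0.0257
grip_force: 15.0
0.08524646620241805 67.22503045111355
1 [ 6.9 -3.3]
2 [ 6.6 -3.9]
3 [ 6.3 -4.4]
4 [ 5.9 -5. ]
5 [ 5.4 -5.5]
6 [ 4.9 -5.9]
7 [ 4.4 -6.3]
8 [ 3.8 -6.7]
9 [ 3.2 -7. ]
10 [ 2.6 -7.2]
11 [ 2.  -7.4]
12 [ 1.3 -7.6]
13 [ 0.6 -7.7]
14 [-0.  -7.7]
15 [-0.7 -7.6]
16 [-1.4 -7.6]
17 [-2.  -7.4]
18 [-2.7 -7.2]
19 [-3.3 -6.9]
20 [-3.9 -6.6]
21 [-4.4 -6.3]
22 [-5.  -5.9]
23 [-5.5 -5.4]
24 [-5.9 -4.9]
25 [-6.3 -4.4]
26 [-6.7 -3.8]
27 [-7.  -3.2]
28 [-7.2 -2.6]
```

```bash
python3 -m inch '[[0.0035,-0.0016,0,-2.5],[0.0034,-0.0017,0,-2.5],[0.0033,-0.0019,0,-2.5],[0.0033,-0.002,0,-2.5],[0.0063,-0.0044,0,-5],[0.0059,-0.005,0,-5],[0.0054,-0.0055,0,-5],[0,0,0,0]]'
python3 -m inch '[[0.0049,-0.0059,0,-5],[0.0044,-0.0063,0,-5],[0.0038,-0.0067,0,-5],[0.0032,-0.007,0,-5],[0.0026,-0.0072,0,-5],[0.002,-0.0074,0,-5],[0.0013,-0.0076,0,-5],[0,0,0,0]]'
```

```text
time: 10.32
tcp_pos: [0.6542, 0.0422, 0.1109]
eef_rot: [0.888, 0.46, 0.002, 0.0]
contact_force: [6.0, 5.1, 2.0]
grip_width: 0.0256
grip_force: 15.0
time: 10.98
tcp_pos: [0.6752, -0.0068, 0.1108]
eef_rot: [0.985, 0.172, 0.0, 0.0]
contact_force: [3.2, 2.1, 2.1]
grip_width: 0.0257
grip_force: 15.0
```

```bash
python3 -m inch '[[0.0006,-0.0077,0,-5],[0,-0.0077,0,-5],[-0.0007,-0.0076,0,-5],[-0.0014,-0.0076,0,-5],[-0.002,-0.0074,0,-5],[-0.0027,-0.0072,0,-5],[-0.0033,-0.0069,0,-5],[0,0,0,0]]'
python3 -m inch '[[-0.0039,-0.0066,0,-5],[-0.0044,-0.0063,0,-5],[-0.005,-0.0059,0,-5],[-0.0055,-0.0054,0,-5],[-0.003,-0.0025,0,-2.5],[0,0,0,0],[0,0,0,0],[0,0,0,0]]'
python3 - <<'E'
from h import *
a=viewer.read_camera("top")[:,:,::-1];b=viewer.read_camera("side")[:,:,::-1]
cv2.imwrite('pics/t4.png',a);cv2.imwrite('pics/s4.png',b)
cv2.imwrite('pics/b4.png',np.hstack([cv2.resize(i,None,fx=3,fy=3,interpolation=cv2.INTER_CUBIC) for i in (a[120:260,260:385],b[150:290,245:375])]))
s=status.read_state();print(s['tcp_pos'],s['joints'].round(2),s['time'])
P=np.array([[.6216,.0646],[.6542,.0422],[.6752,-.0068],s['tcp_pos'][:2]])
x=np.linalg.lstsq(np.c_[2*P,np.ones(4)],(P**2).sum(1),rcond=None)[0];print(x[:2],np.sqrt(x[2]+x[:2]@x[:2]))
r=s['tcp_pos'][:2]-[.588,-.0145];print(np.degrees(np.arctan2(r[1],r[0])))
E
```

```text
time: 11.65
tcp_pos: [0.6633, -0.0579, 0.1107]
eef_rot: [0.991, -0.131, -0.002, -0.0]
contact_force: [-7.8, 5.0, 7.7]
grip_width: 0.0258
grip_force: 15.0
time: 12.32
tcp_pos: [0.6415, -0.0823, 0.1105]
eef_rot: [0.948, -0.319, -0.003, -0.001]
contact_force: [-9.4, 10.9, 10.9]
grip_width: 0.0256
grip_force: 15.0
[ 0.64156012 -0.08229277  0.11053848] [-0.2   0.66  1.48  0.    1.01  2.02] 12.4167
[ 0.59084976 -0.01432973] 0.08477398679357356
-51.689267991817644
```

View pics/b4.png

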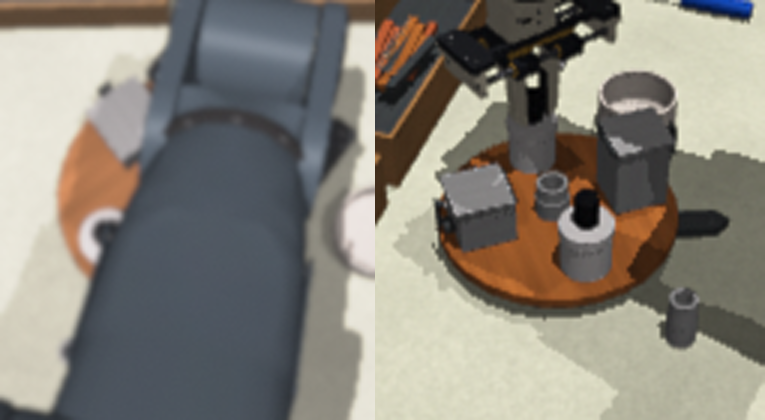

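The side view shows the low bin at the far left and the tall bin now on the right, with the fingers holding the far knob. Both covers are still shut. About 18° is left to turn.

```bash
python3 -m inch '[[-0.0034,-0.0019,0,-2.6],[-0.0034,-0.0019,0,-2.6],[-0.0035,-0.0018,0,-2.6],[-0.0036,-0.0017,0,-2.6],[-0.0037,-0.0016,0,-2.6],[-0.0038,-0.0014,0,-2.6],[-0.0039,-0.0013,0,-2.6],[0,0,0,0]]'
python3 -m inch '[[0,0,0,0],[0,0,0,0],[0,0,0,0]]'
python3 - <<'E'
from h import *
b=viewer.read_camera("side")[:,:,::-1];cv2.imwrite('pics/s5.png',b)
cv2.imwrite('pics/b5.png',cv2.resize(b[160:260,255:375],None,fx=6,fy=6,interpolation=cv2.INTER_CUBIC))
s=status.read_state();print(s['tcp_pos'],s['joints'].round(2),s['contact_force'],s['wrist_torque'])
r=s['tcp_pos'][:2]-[.589,-.013];print(np.degrees(np.arctan2(r[1],r[0])),np.hypot(*r))
E
```

```text
time: 13.08
tcp_pos: [0.6168, -0.0944, 0.1106]
eef_rot: [0.885, -0.466, -0.002, -0.001]
contact_force: [-2.7, 10.1, 5.3]
grip_width: 0.0258
grip_force: 15.0
time: 13.33
tcp_pos: [0.6172, -0.0942, 0.1105]
eef_rot: [0.885, -0.465, -0.002, -0.001]
contact_force: [-4.0, 9.5, 6.3]
grip_width: 0.0257
grip_force: 15.0
[ 0.61725058 -0.09422401  0.11055078] [-0.23  0.62  1.54  0.    0.98  2.31] [-3.55486678  9.10602434  5.46741337] [ 1.78807585  0.50002519 -0.04746234]
-70.82178062749773 0.08599671613698874
```

View pics/b5.png

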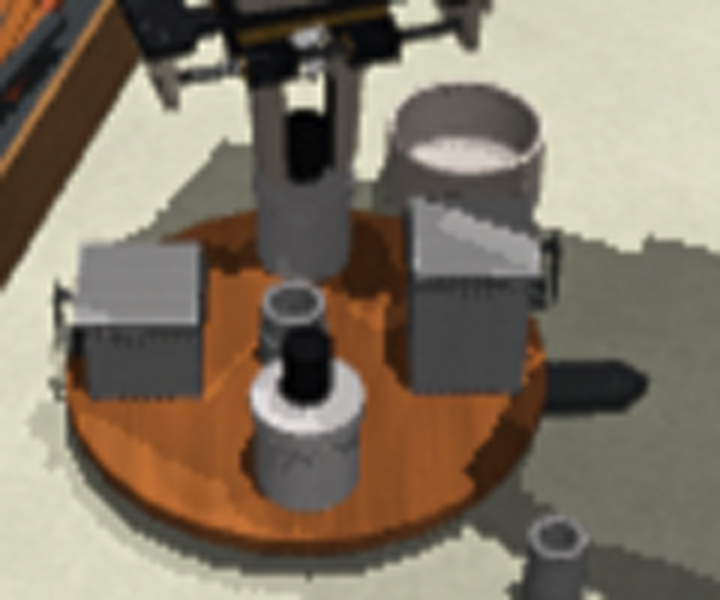

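```bash
python3 - <<'E'
from h import *
f=lambda x,y,z: onz('side',255+(x-.0)/6,160+y/6,z)[:2]
ang=lambda d: np.degrees(np.arctan2(d[1],d[0])).round(1)
print('bin',ang(f(525,390,.035)-f(410,392,.035)),'top cover near',ang(f(540,277,.121)-f(412,277,.121)),'far',ang(f(545,240,.121)-f(412,200,.121)))
k=f(306,335,.131);s=status.read_state()['tcp_pos'][:2];c=(k+s)/2
print('knob',k,'c',c,'dir',ang(k-s)+90, 'low near',ang(f(200,397,.035)-f(90,397,.035)))
t=f(648,385,.012);print('tip',t,ang(t-c),np.hypot(*(t-c)),ang(f(615,410,.012)-f(548,412,.012)),ang(f(620,362,.012)-f(548,366,.012)))
print('socket moved?',f(294,300,.077))
m=f(525,390,.035); d=t-c;d/=np.hypot(*d); print('near corner lateral',d[0]*(m-c)[1]-d[1]*(m-c)[0])
E
```

```text
bin -162.1 top cover near -163.4 far 171.2
knob [0.56563816 0.06645248] c [ 0.59144437 -0.01388576] dir 197.8 low near -163.5
tip [ 0.40922291 -0.07040656] -162.8 0.19078589762593065 -161.1 -158.9
socket moved? [ 0.59652005 -0.01312331]
near corner lateral -0.026483140378833602
```

The bin, the knob line and the pointer agree to within about 2°: the tall bin is at roughly -162° and the pointer at -161° to -163°. The grip is holding steady, so I'm handing in.

```bash
python3 -c "
from rig import bot
print(bot.job_done())"
```

```text
the job is handed in; nothing more can be done
None
```

I pressed both covers until they snapped shut, turned the tall bin to within about 2° of the pointer, and handed the job in at about 13.5 s with the gripper still holding a knob at 15 N; no verdict was returned, and the only loose tool that seemed to shift was the centre socket, by roughly 1 cm (limit 3 cm).

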